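Open the bottle's bay of a bench cabinet with bypass doors

TASK

The low cabinet on the laboratory bench has three bays behind sliding doors; the tall narrow-necked bottle stands in one of the two end bays, a squat jar in the other. Slide the door in front of the bottle fully behind the middle door, as far as it goes, so that the bottle can be reached from the front. Leave the other two doors and the bottle where they are, and let go.

Things in the scene. Friction and masses are not known exactly. Their poses are not given: they have to be found in the camera images.
- left_pull (a point): centre of the upright flat black grip on top of the left (+y) end door, at its outer end; 12 mm thick (x), 30 wide (y), 60 tall, 220 mm over the bench; nothing else rises above the track, 30 mm below. y runs along the track to the left, x to the cabinet's back. The 160 mm blue door slides on the rear track (2 N friction, stays where left); starts 0-15 mm ajar; full travel 150 mm towards -y to a stop.
- right_pull (a point): centre of the upright flat black grip on top of the right (-y) end door, at its outer end; 12 mm thick (x), 30 wide (y), 60 tall, 220 mm over the bench; nothing else rises above the track, 30 mm below. y runs along the track to the left, x to the cabinet's back. The 160 mm blue door slides on the rear track (2 N friction, stays where left); starts 0-15 mm ajar; full travel 150 mm towards +y to a stop.
- middle_door_top (a point): middle of the top edge (179 mm up) of the middle door: 190 mm wide, blue, no grip, on the front track 21 mm nearer the robot; same axes. Can slide but is to stay. Starts centred on the cabinet (514 mm wide, 210 deep, 190 high, fixed, open top, low back). From here along y, closed end doors have their grips 220 mm away, fully open ones 70 mm.
- bottle_mid (a point): centre (half-way up) of the upright narrow-necked off-white bottle, 60 mm across, 150 mm tall. It stands in the left (+y) or right (-y) end bay, about 165 mm along y from the cabinet's middle and 95 mm behind the end doors. The jar in the other bay is squat: 76 mm across, 75 mm tall.
Mind the look-alikes: they are no part of the job. What is shaped like the part that bears bottle_mid but brown or red is not meant.

How it is judged:
By the outcome, as a careful person would: the job done as asked, in the order asked, and still so for the second after the job is handed in, with the robot touching nothing.
It also fails if it takes over 29 s, if anything falls off the work surface, if the arm or the gripper's body presses on something with over 40 N, if the wrist force passes 120 N, or if a joint passes its speed limit or range.

ROBOT

A 6-joint arm with a two-finger parallel gripper is mounted at the origin on the work surface. World frame = base frame: x ahead of the robot, y to its left, z up, the work surface at z = 0. Lengths are in m, angles in rad, forces in N, time in s.
With the tool pointing down it reaches from about 0.35 to 0.85 m from the base axis. Payload 8.1 kg.
Tool frame: the origin (TCP) lies at the centre of the arm's flange, where the gripper is bolted on; the fingertips stand 173 mm ahead of it and the grasp point (between the pads) lies 155 mm ahead of it; z points along the fingers, y is the direction in which the jaws open and shut (so a half turn about z gives the same grasp; the last joint's range is limited). The gripper opens to 85 mm and grips with 20 to 120 N. Pads are 22 mm wide; open, the fingers measure 114 mm over their backs; the gripper's body (76 mm by 85 mm) begins 54 mm behind the grasp point. The pads swing forward as they close: fully open they stand 13 mm farther back than shut.
Start: joints at [-0.085, 0.13, 1.488, -0, 1.523, -0.085], TCP at [0.6, 0, 0.405] pointing down, gripper open.
Joint ranges: [-2.96, 2.96], [-0.89, 2.26], [0.02, 2.5], [-1.34, 4.48], [0, 2.73], [-2.66, 2.66]. Speed limits (rad/s): [2.39, 2.39, 2.79, 3.14, 3.14, 3.14].

INTERFACE

Orientations are given as a unit quaternion [w, x, y, z].
In Python, from station import * gives the robot as it stands. The module is installed in compiled form; this text tells all that it offers.
- The arm moves only by the shell command python3 -m creep 'ROWS'. ROWS is JSON, a list of rows, each a list of 7 numbers: the shift along the tool's x, y, z in cm, then the turn, a rotation vector about the tool's x, y, z in degrees, then the closure, from 0 (fully open) to 1 (shut). In form: [[dx, dy, dz, wx, wy, wz, claw], ...]. A call has exactly 8 rows; each row shifts and turns the pose as measured when the row begins, along the tool's axes as they then stand; what a row does not reach is not made up. A row lasts 1/8 s, in which the tool goes at most 62.5 mm and 10.7 degrees, less where a joint would pass 70% of its speed; a pose out of reach is approached as far as the arm can. A call with a gripper value outside its range is refused whole. The fingers move at their own pace and stop on an object; the grip force is fixed at half the most. Time passes only in rows, so rows that do not move let the fingers close, or fill a call up. It gives the time, the measured TCP pose, the force and the opening at its end, in the units of the state.
- state(): the state, without advancing time (a new reading comes with each control period).
- read_camera(name): name is "scene" or "side" or "wrist"; returns a dict with "pixels" (480x640x3 uint8, red, green, blue), "K" (3x3 intrinsics, pixels), "R" (3x3) and "t" (3): a world point X has camera coordinates R X + t; the wrist camera has in their place "T_tool_cam" (4x4, takes a point from camera to tool coordinates, whose origin is the TCP and whose axes are the flange's). Camera axes: x right, y down, z forward; pixel columns grow to the right and rows downward; lengths in m; the calibration is good to about 2 mm. A picture is of the moment at which its call begins: read the wrist's pose just before it. There is no depth.
- job_done(): hands the job in, once; it reports no verdict.
The state is a dict: "time": time; "joint_pos": joint angles; "qvel": joint speeds; "joint_torque": joint torques, N m; "position": TCP position; "ee_rot": TCP orientation; "contact_force": force on the tool from outside, world axes, zero at the start; "torque": the same for the moment, N m; "gripper_width": opening from 0.0 (shut) to 1.0 (fully open).
Only numpy, scipy, OpenCV 4.12 (cv2) and the standard library are available. Lean on these libraries where they do the work, as an engineer would, in place of code of your own. Each camera call takes 0.05 s, during which the arm holds its last target.

## Working session

There is one attempt and no reset: what is moved stays moved. The work goes in short steps, Python scripts to look and compute and a shell command to move; the robot and the scene stay as the last step left them, time stands still between calls to the robot, and variables do not carry over. Pictures are saved under pics/ and viewed, and the job is handed in when it is done.

```bash
mkdir -p pics
python3 - <<'E'
from station import *
import cv2
s=state();print(s)
for n in("scene","side","wrist"):
    c=read_camera(n);cv2.imwrite(f"pics/{n}0.png",c["pixels"][:,:,::-1])
    print(n,c["K"].tolist(),{k:c[k].round(3).tolist() for k in c if k not in("pixels","K")} )
E
```

```text
{'time': 0.0, 'joint_pos': array([-8.54088339e-02,  1.31179736e-01,  1.48932087e+00, -5.24226677e-05,
        1.52298906e+00, -8.54029445e-02]), 'qvel': array([-0.00046164, -0.00042951,  0.00078646, -0.00023245, -0.00191833,
        0.00012322]), 'joint_torque': array([-1.90700346e-03, -5.69404185e+01, -5.00557995e+01, -2.19391650e-04,
        1.44415747e-02,  7.24149572e-05]), 'position': array([5.99761172e-01, 2.74308442e-05, 4.03610188e-01]), 'ee_rot': array([-7.08598875e-04,  7.07107642e-01,  7.07105284e-01, -6.31064545e-04]), 'contact_force': array([ 0.25932331, -0.67912495, -0.36965659]), 'torque': array([-0.02815855,  0.03949013, -0.0350431 ]), 'gripper_width': 1.0019386023973702}
scene [[434.36303687662934, 0.0, 315.945683124329], [0.0, 434.36303687662934, 237.33970697786242], [0.0, 0.0, 1.0]] {'R': [[-0.2, 0.98, -0.011], [0.689, 0.133, -0.713], [-0.697, -0.15, -0.701]], 't': [0.125, -0.35, 1.293]}
side [[439.34850327741435, 0.0, 329.34379696775], [0.0, 439.34850327741435, 233.1999011197592], [0.0, 0.0, 1.0]] {'R': [[-0.999, -0.044, -0.016], [-0.015, 0.62, -0.784], [0.044, -0.783, -0.62]], 't': [0.657, 0.11, 0.835]}
wrist [[383.1788636690147, 0.0, 315.46124246288286], [0.0, 383.1788636690147, 240.5827401139701], [0.0, 0.0, 1.0]] {'T_tool_cam': [[0.0, -0.956, -0.295, 0.075], [1.0, 0.001, -0.001, 0.001], [0.001, -0.295, 0.956, 0.03], [0.0, 0.0, 0.0, 1.0]]}
```

View pics/scene0.png

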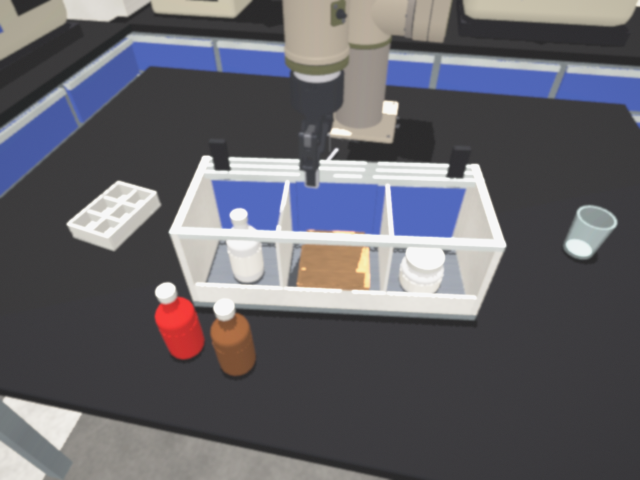

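View pics/side0.png

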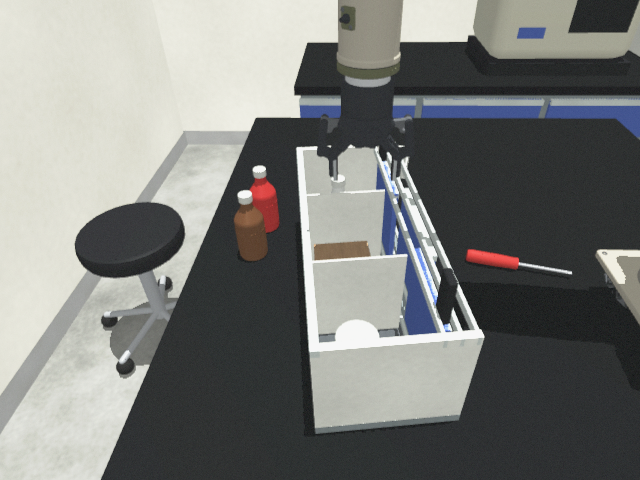

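View pics/wrist0.png

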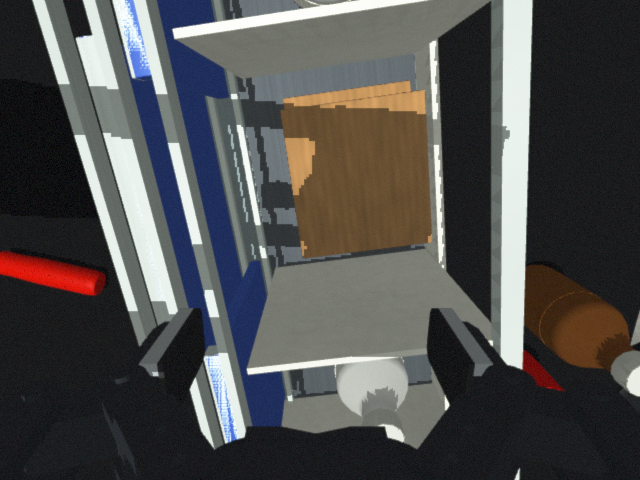

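The scene camera looks back at the robot, so its image left is -y. Things that could be taken for the bottle, by scene pixel:
- off-white narrow-necked bottle in the cabinet at (245,250)
- red bottle at (180,320) and brown bottle at (234,340), both outside
- squat jar at (422,268)

The grips are at (220,155) on the right and (459,162) on the left. I choose the off-white bottle, which makes it right_pull. Next is a close crop.

Run:
```python
import cv2,numpy as np
a=cv2.imread("pics/scene0.png")
c=cv2.resize(a[125:305,165:300],None,fx=4,fy=4,interpolation=cv2.INTER_CUBIC)
c=np.clip((c/255.)**.5*255,0,255).astype('u1')
cv2.imwrite("pics/crop1.png",c[:600])
b=cv2.imread("pics/side0.png")
c=cv2.resize(b[130:345,300:490],None,fx=2.75,fy=2.75,interpolation=cv2.INTER_CUBIC)
cv2.imwrite("pics/crop2.png",np.clip((c/255.)**.5*255,0,255).astype('u1'))
```

```text
(no output)
```

View pics/crop1.png

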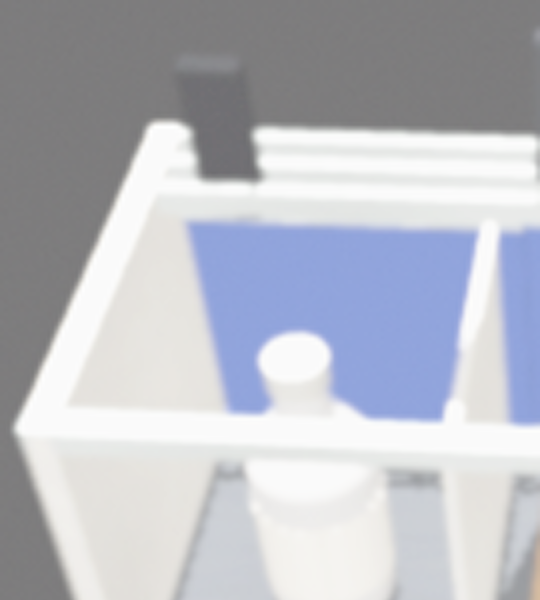

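View pics/crop2.png

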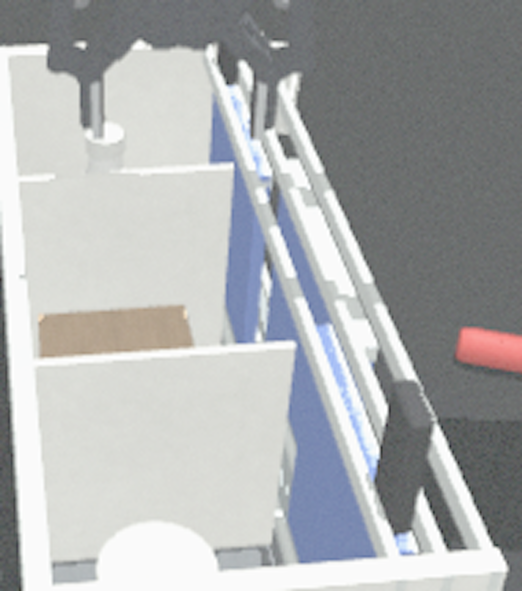

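The crop shows that the off-white bottle with a narrow neck stands behind the right (-y) door. The right grip's top face is centred near crop (209,63), which is scene px (217,141). Now I measure that grip, and the left grip too for the axis direction.

```bash
cat > h.py <<'E'
from station import *
import numpy as np
def ray(c,uv,z):
    K,R,t=c["K"],c["R"],c["t"]
    o=-R.T@t; d=R.T@np.linalg.inv(K)@np.array([*uv,1.])
    return (o+d*(z-o[2])/d[2])
def proj(c,X):
    p=c["K"]@(c["R"]@np.array(X)+c["t"]); return (p[:2]/p[2])
E
python3 - <<'E'
import cv2,numpy as np
a=cv2.imread("pics/scene0.png")
for n,(x,y) in {"L":(440,135),"R":(200,130)}.items():
    c=a[y:y+50,x:x+45]
    c=np.clip((c/255.)**.5*255*1.3-20,0,255).astype('u1')
    cv2.imwrite(f"pics/g{n}.png",cv2.resize(c,None,fx=12,fy=12,interpolation=cv2.INTER_NEAREST))
    g=cv2.cvtColor(a,cv2.COLOR_BGR2GRAY)
    print(n);print(g[y:y+22:1,x:x+45:2])
E
```

```text
L
[[61 62 62 61 62 61 61 61 61 61 62 62 61 62 61 62 60 61 61 61 61 61 62]
 [62 62 61 62 62 62 61 61 61 61 61 61 61 61 62 61 61 62 61 60 61 61 61]
 [61 61 61 62 61 61 62 61 61 61 61 61 61 61 61 61 61 61 60 61 62 61 61]
 [61 61 62 62 62 62 61 62 62 62 61 62 61 61 62 61 61 61 61 61 61 61 61]
 [61 61 61 62 61 62 61 61 61 62 62 61 61 61 61 60 62 61 61 61 61 61 61]
 [62 62 62 62 61 61 60 62 61 62 61 62 61 61 61 61 61 61 62 61 61 61 62]
 [62 62 61 61 61 62 62 61 62 62 62 62 61 61 61 62 61 61 62 61 61 62 61]
 [62 61 61 62 62 61 62 61 61 62 61 61 61 60 62 62 61 61 61 61 61 62 61]
 [61 62 61 62 61 61 62 62 62 62 61 61 60 61 62 62 61 61 61 61 61 62 61]
 [62 62 62 62 62 62 62 62 63 63 64 63 62 63 62 62 61 62 62 61 60 62 61]
 [61 62 61 61 62 62 62 66 67 68 67 67 66 65 65 62 61 62 61 61 61 62 61]
 [62 61 62 61 61 62 62 67 73 74 74 72 71 72 70 65 62 61 62 61 61 61 61]
 [62 62 61 61 61 61 60 66 74 77 77 75 74 74 74 68 62 61 61 61 61 61 62]
 [62 61 62 62 62 61 57 64 72 75 75 75 75 75 74 70 62 61 61 62 61 62 61]
 [61 62 61 61 62 61 56 59 66 70 70 70 69 71 71 67 61 61 62 61 61 61 61]
 [61 61 61 62 61 6
[... 1373 characters left out ...]
65 66 67 67 69 69 61 56 61 62 61 62 63 62 61 61 62]
 [61 62 61 62 59 55 56 58 58 58 59 59 53 55 61 62 62 62 62 62 62 62 61]
 [62 61 61 61 57 52 51 51 51 52 52 53 51 54 62 61 61 62 62 61 62 61 61]
 [62 62 61 61 58 51 50 50 51 50 50 51 50 54 61 62 62 61 61 62 62 61 61]
 [61 61 62 62 59 52 50 50 50 50 50 50 50 52 61 61 62 63 62 61 62 61 62]
 [61 61 62 62 61 53 50 50 50 49 51 50 51 52 61 61 62 61 60 63 62 62 62]
 [61 62 62 61 61 53 50 49 50 51 51 49 50 51 60 61 61 62 62 62 62 62 62]
 [61 62 61 62 61 54 50 50 50 49 50 50 51 51 60 62 62 61 62 62 62 62 62]
 [62 62 61 60 61 54 51 50 50 50 50 49 49 50 59 62 61 62 62 62 62 62 62]
 [61 62 61 62 60 56 51 50 51 51 50 50 50 50 58 61 62 61 62 62 62 62 62]]
```

View pics/gL.png

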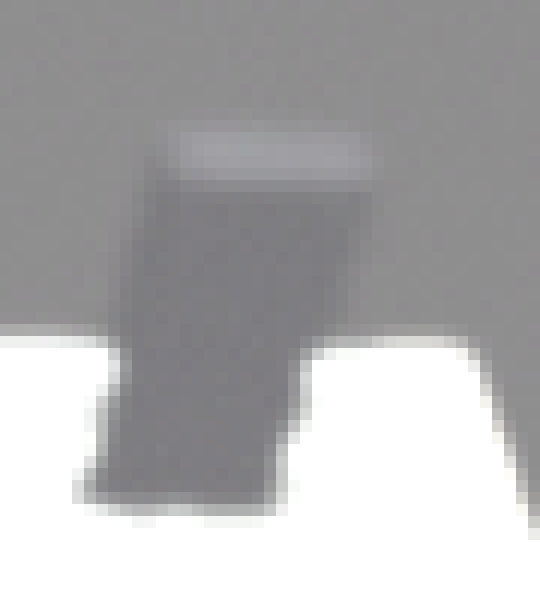

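View pics/gR.png

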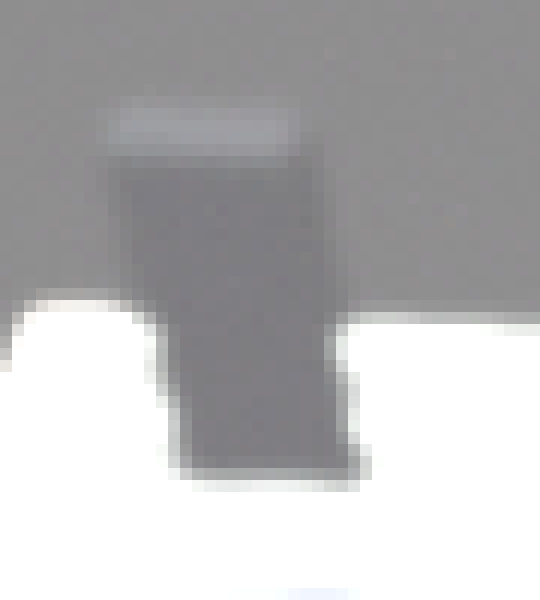

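Run:
```python
from h import *
c=read_camera("scene")
L=ray(c,(462.2,147.5),.25);R=ray(c,(216.5,140.1),.25)
print(L,R)
d=L-R;print(np.linalg.norm(d),"yaw",np.degrees(np.arctan2(-d[0],d[1])))
# tops' width check
for a,b in [((454.5,147.5),(470.5,147.5)),((209,140),(225,140))]: print(np.linalg.norm(ray(c,a,.25)-ray(c,b,.25)))
s=read_camera("side");print("side proj",proj(s,L),proj(s,R))
B=ray(c,(240,215),.15);print("bottle top",B, "jar top",ray(c,(425,252),.075))
print(state()["time"])
```

```text
[0.50243181 0.22931682 0.25      ] [ 0.55672605 -0.18880862  0.25      ]
0.42163580684894536 yaw 7.398548783630164
0.026840123908575538
0.028071632350735863
side proj [447.61120001 274.55410425] [383.34618718 124.41087231]
bottle top [ 0.63187534 -0.13441843  0.15      ] jar top [0.58683602 0.19806404 0.075     ]
0.25
```

Checks on the measurement:
- The left top reprojects to side px (448,275); I see it at (448,272).
- The grip spacing is 422 mm, against 440 mm minus the ajar gaps.
- The grip tops measure 27-28 mm wide, against 30 mm.

The cabinet yaw is about +7.4°. I rise and turn first.

```bash
python3 -m creep '[[0,0,-2,0,0,0,0],[0,0,-2,0,0,-3.7,0],[0,0,-1,0,0,-3.7,0],[-4,0,0,0,0,0,0],[-4,0,0,0,0,0,0],[-4,0,0,0,0,0,0],[-2,0,0,0,0,0,0],[0,0,0,0,0,0,0]]'
cat >> h.py <<'E'
from scipy.spatial.transform import Rotation as Ro
def delta(target):
    s=state();q=s["ee_rot"];M=Ro.from_quat([q[1],q[2],q[3],q[0]]).as_matrix()
    print("pos",s["position"].round(4),"yaw",np.degrees(np.arctan2(-M[0,0],M[1,0])).round(2),"tilt",(M[:,2]).round(4))
    print("dcm",(M.T@(np.array(target)-s["position"])*100).round(2)); return M
E
python3 - <<'E'
from h import *
import cv2
M=delta([.5567,-.1888,.377])
w=read_camera("wrist");cv2.imwrite("pics/w1.png",w["pixels"][:,:,::-1])
p=state()["position"];T=w["T_tool_cam"]
for X in ([.5567,-.1888,.25],):
    q=np.linalg.inv(T)@np.r_[M.T@(np.array(X)-p),1];q=w["K"]@q[:3];print("pred px",q[:2]/q[2])
E
```

```text
time: 1.25
position: [0.6195, -0.1414, 0.4678]
ee_rot: [0.004, 0.658, 0.753, 0.002]
contact_force: [0.3, 0.3, 0.2]
gripper_width: 0.993
pos [ 0.6195 -0.1414  0.4678] yaw 7.77 tilt [ 0.0089 -0.0014 -1.    ]
dcm [-3.83 -6.94  9.03]
pred px [186.92834657 337.71969457]
```

View pics/w1.png

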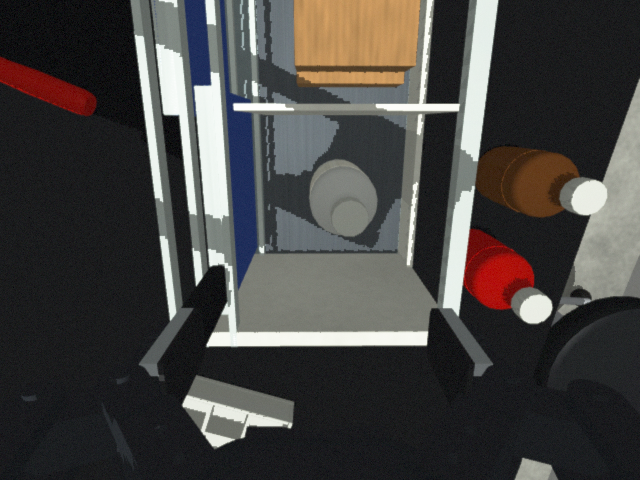

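The wrist view shows the bottle at (343,195) in the -y bay and the lookalikes outside at the right. The grip's predicted px (187,338) is hidden by the left finger. I move over it while staying high.

```bash
python3 -m creep '[[-1,-2,0,0,0,0.2,0],[-1,-2,0,0,0,0.2,0],[-1,-1.5,0,0,0,0,0],[-0.5,-1,0,0,0,0,0],[0,0,0,0,0,0,0],[0,0,0,0,0,0,0],[0,0,0,0,0,0,0],[0,0,0,0,0,0,0]]'
python3 - <<'E'
from h import *
import cv2
M=delta([.5567,-.1888,.377])
w=read_camera("wrist");cv2.imwrite("pics/w2.png",w["pixels"][:,:,::-1])
p=state()["position"];T=w["T_tool_cam"]
q=np.linalg.inv(T)@np.r_[M.T@(np.array([.5567,-.1888,.25])-p),1];q=w["K"]@q[:3];print("pred px",q[:2]/q[2])
E
```

```text
time: 2.3
position: [0.5593, -0.1782, 0.4683]
ee_rot: [0.003, 0.657, 0.754, 0.004]
contact_force: [-0.0, -0.2, 0.6]
gripper_width: 0.993
pos [ 0.5593 -0.1782  0.4683] yaw 7.85 tilt [ 0.0105  0.0014 -0.9999]
dcm [-1.01 -0.5   9.13]
pred px [302.42672411 289.59584363]
```

View pics/w2.png

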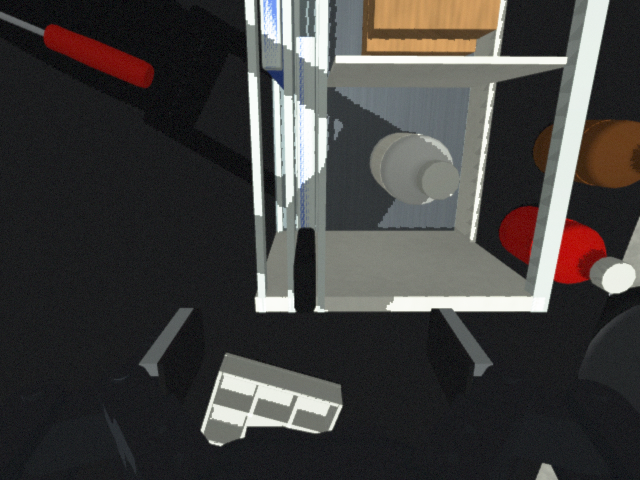

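Run:
```python
import cv2,numpy as np
a=cv2.imread("pics/w2.png")[210:350,250:370]
c=np.clip((a/255.)**.45*255*1.3-20,0,255).astype('u1')
cv2.imwrite("pics/w2c.png",cv2.resize(c,None,fx=4,fy=4,interpolation=cv2.INTER_NEAREST))
```

```text
(no output)
```

View pics/w2c.png

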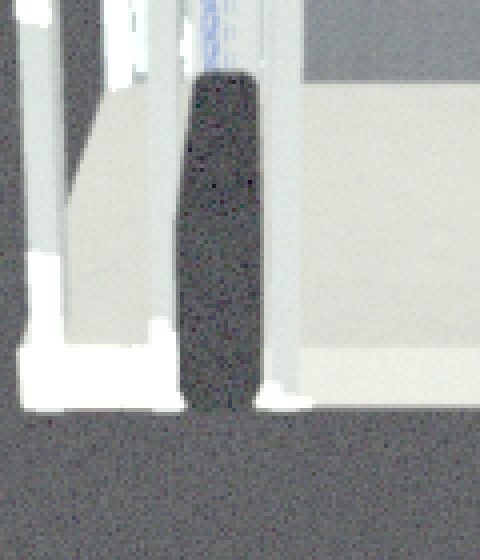

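The grip's top face spans px 295-315 by about 264-314, centre (305,289), against the predicted (302,290). That agrees to about 1 mm, so I descend.

```bash
python3 -m creep '[[-0.5,-0.2,0,0,0,0.2,0],[-0.5,-0.2,1,0,0,0.2,0],[0,0,2,0,0.5,0,0],[0,0,2,0,0,0,0],[0,0,1.5,0,0,0,0],[0,0,0.5,0,0,0,0],[0,0,0,0,0,0,0],[0,0,0,0,0,0,0]]'
python3 - <<'E'
from h import *
M=delta([.5567,-.1888,.377])
E
```

```text
time: 3.35
position: [0.5567, -0.189, 0.3911]
ee_rot: [-0.002, 0.66, 0.751, 0.007]
contact_force: [-0.1, -0.1, -0.1]
gripper_width: 1.0
pos [ 0.5567 -0.189   0.3911] yaw 7.39 tilt [ 0.006   0.013  -0.9999]
dcm [ 0.01 -0.01  1.41]
```

```bash
python3 -m creep '[[0,0,0.6,0,0,0,0],[0,0,0.5,0,0,0,0],[0,0,0,0,0,0,0],[0,0,0,0,0,0,1],[0,0,0,0,0,0,1],[0,0,0,0,0,0,1],[0,0,0,0,0,0,1],[0,0,0,0,0,0,1]]'
python3 - <<'E'
from h import *
import cv2
M=delta([.5567,-.1888,.377])
for n in("scene","wrist"):cv2.imwrite(f"pics/{n}3.png",read_camera(n)["pixels"][:,:,::-1])
E
```

```text
time: 4.35
position: [0.5562, -0.1893, 0.3815]
ee_rot: [-0.002, 0.66, 0.751, 0.006]
contact_force: [-2.3, -0.7, 1.6]
gripper_width: 0.135
pos [ 0.5562 -0.1893  0.3815] yaw 7.39 tilt [ 0.0052  0.0112 -0.9999]
dcm [0.04 0.05 0.45]
```

View pics/scene3.png

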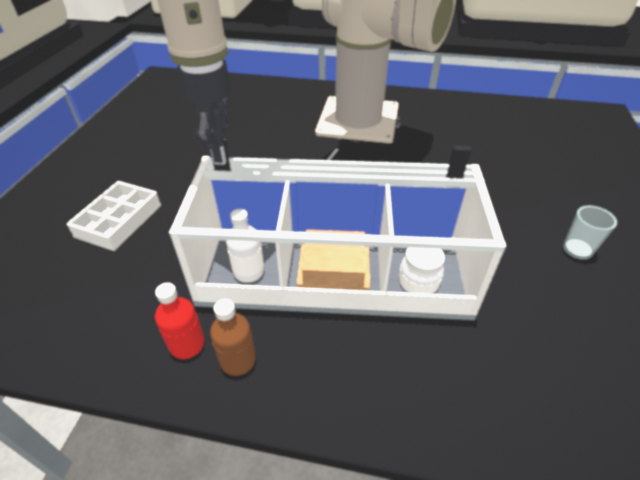

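View pics/wrist3.png

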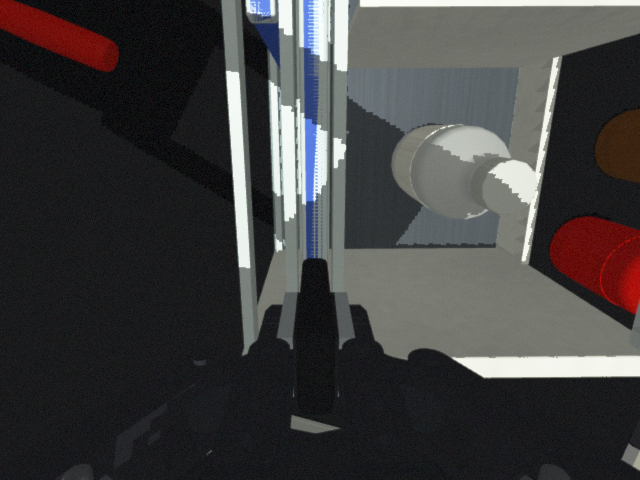

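It has gripped: the opening is 11.5 mm and the grip at (315,330) is between the pads. I slide along +tool x.

```bash
python3 -m creep '[[0.5,0,0,0,0,0,1],[1,0,0,0,0,0,1],[1.5,0,0,0,0,0,1],[1.5,0,0,0,0,0,1],[1.5,0,0,0,0,0,1],[1,0,0,0,0,0,1],[0.5,0,0,0,0,0,1],[0,0,0,0,0,0,1]]'
python3 - <<'E'
from h import *
M=delta([.5562,-.1893,.381]);print(state()["contact_force"])
E
```

```text
time: 5.45
position: [0.5455, -0.1089, 0.3815]
ee_rot: [-0.002, 0.66, 0.752, 0.006]
contact_force: [-1.7, -1.4, -0.1]
gripper_width: 0.133
pos [ 0.5455 -0.1089  0.3815] yaw 7.47 tilt [ 0.0042  0.0112 -0.9999]
dcm [-8.12  0.01 -0.04]
[-1.66102891 -1.36204843 -0.10581114]
```

```bash
python3 -m creep '[[0.5,0,0,0,0,0,1],[1,0,0,0,0,0,1],[1,0,0,0,0,0,1],[1,0,0,0,0,0,1],[0.5,0,0,0,0,0,1],[0.4,0,0,0,0,0,1],[0.4,0,0,0,0,0,1],[0,0,0,0,0,0,1]]'
python3 - <<'E'
from h import *
M=delta([.5562,-.1893,.381])
E
```

```text
time: 6.45
position: [0.5388, -0.0583, 0.3815]
ee_rot: [-0.002, 0.66, 0.751, 0.005]
contact_force: [-1.6, 1.2, -1.7]
gripper_width: 0.138
pos [ 0.5388 -0.0583  0.3815] yaw 7.43 tilt [ 0.0035  0.0115 -0.9999]
dcm [-13.21   0.03  -0.1 ]
```

```bash
python3 -m creep '[[0.3,0,0,0,0,0,1],[0.3,0,0,0,0,0,1],[0.2,0,0,0,0,0,1],[0.2,0,0,0,0,0,1],[0.2,0,0,0,0,0,1],[0.2,0,0,0,0,0,1],[0.2,0,0,0,0,0,1],[0.2,0,0,0,0,0,1]]'
python3 - <<'E'
from h import *
M=delta([.5562,-.1893,.381])
E
```

```text
time: 7.45
position: [0.537, -0.046, 0.3815]
ee_rot: [0.003, 0.662, 0.75, 0.001]
contact_force: [1.8, -12.9, -3.9]
gripper_width: 0.132
pos [ 0.537  -0.046   0.3815] yaw 7.11 tilt [ 0.0062 -0.0025 -1.    ]
dcm [-14.45   0.13   0.1 ]
```

```bash
python3 -m creep '[[0.4,0,0,0,0,0,1],[0.4,0,0,0,0,0,1],[0.4,0,0,0,0,0,1],[0.4,0,0,0,0,0,1],[0.3,0,0,0,0,0,1],[0.2,0,0,0,0,0,1],[0.1,0,0,0,0,0,1],[0,0,0,0,0,0,1]]'
python3 - <<'E'
from h import *
import cv2
M=delta([.5562,-.1893,.381])
for n in("scene","side"):cv2.imwrite(f"pics/{n}4.png",read_camera(n)["pixels"][:,:,::-1])
E
```

```text
time: 8.45
position: [0.536, -0.0403, 0.3815]
ee_rot: [0.017, 0.666, 0.746, -0.01]
contact_force: [0.2, -2.0, -1.7]
gripper_width: 0.128
pos [ 0.536  -0.0403  0.3815] yaw 6.44 tilt [ 0.0124 -0.0382 -0.9992]
dcm [-15.02   0.33   0.65]
```

View pics/scene4.png

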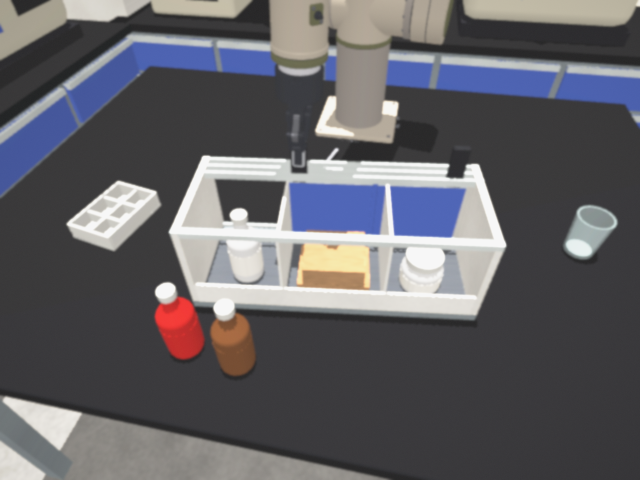

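The TCP moved on 5.7 mm, but only by tilting about the pads. The grasp point stayed at y ≈ -0.046, so the door is on its stop. The scene view shows the bottle's bay open at (250,200) and the grip at (299,163). I let go and lift.

```bash
python3 -m creep '[[0,0,0,0,0,0,0],[0,0,0,0,0,0,0],[0,0,0,0,0,0,0],[0,0,0,0,0,0,0],[0,0,0,0,0,0,0],[0,0,0,0,0,0,0],[0,0,0,0,0,0,0],[0,0,0,0,0,0,0]]'
python3 -m creep '[[0,0,-1,0,0,0,0],[0,0,-2,0,0,0,0],[0,0,-2,0,0,0,0],[0,0,-2,0,0,0,0],[0,0,-2,0,0,0,0],[0,0,-2,0,0,0,0],[0,0,-1,0,0,0,0],[0,0,0,0,0,0,0]]'
python3 -m creep '[[-3,0,-1,0,0,0,0],[-4,0,0,0,0,0,0],[-4,0,0,0,0,0,0],[-2,0,0,0,0,0,0],[0,0,0,0,0,0,0],[0,0,0,0,0,0,0],[0,0,0,0,0,0,0],[0,0,0,0,0,0,0]]'
python3 - <<'E'
from h import *
import cv2
M=delta([.5562,-.1893,.381])
for n in("scene","side","wrist"):cv2.imwrite(f"pics/{n}5.png",read_camera(n)["pixels"][:,:,::-1])
a=cv2.imread("pics/scene5.png")[120:300,170:500]
cv2.imwrite("pics/s5c.png",cv2.resize(a,None,fx=2.4,fy=2.4,interpolation=cv2.INTER_CUBIC))
E
```

```text
time: 9.55
position: [0.5367, -0.0393, 0.3831]
ee_rot: [0.019, 0.666, 0.746, -0.008]
contact_force: [0.4, -0.3, 0.8]
gripper_width: 0.999
time: 10.55
position: [0.5343, -0.0346, 0.5114]
ee_rot: [0.02, 0.666, 0.745, -0.007]
contact_force: [0.1, -0.2, 0.2]
gripper_width: 0.998
time: 11.55
position: [0.5491, -0.1635, 0.5215]
ee_rot: [0.016, 0.665, 0.747, -0.008]
contact_force: [0.0, -0.7, -0.9]
gripper_width: 0.999
pos [ 0.5491 -0.1635  0.5215] yaw 6.67 tilt [ 0.013  -0.0334 -0.9994]
dcm [-2.16  0.28 14.14]
```

View pics/s5c.png

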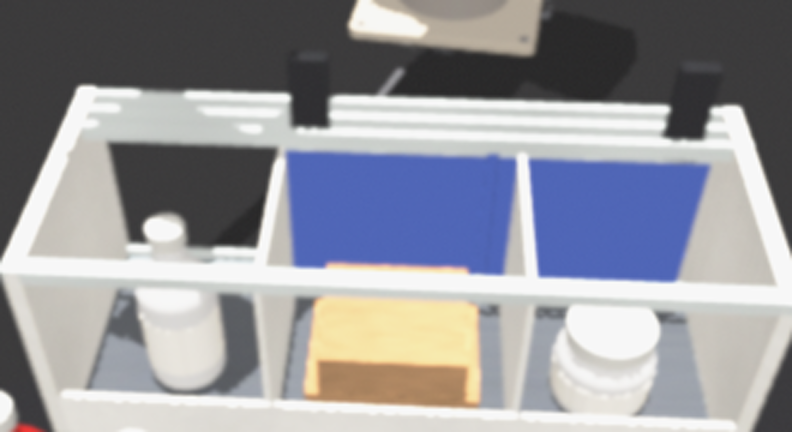

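View pics/side5.png

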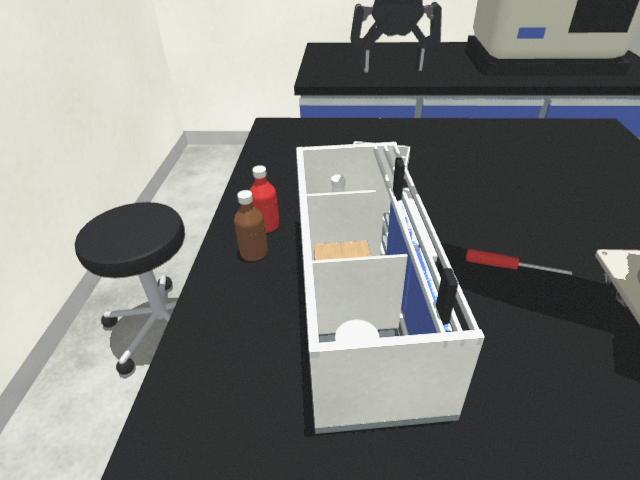

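View pics/wrist5.png

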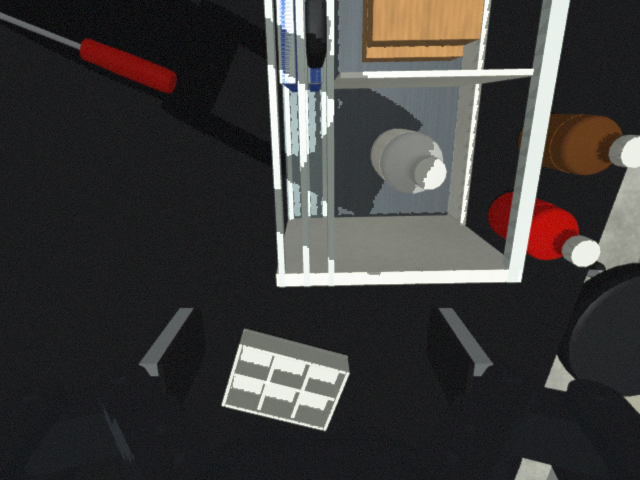

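The bay is open and the middle and left doors look unmoved. I check numerically that the grip is 70 mm from the cabinet's middle.

Run:
```python
from h import *
import cv2
c=read_camera("scene")
f=lambda x,y:(x/2.4+170,y/2.4+120)
A=ray(c,f(80,88),.19);B=ray(c,f(743,108),.19);d=B-A;w=np.linalg.norm(d);u=d/w;m=(A+B)/2
print("width",w,"mid",m)
for n,p in (("R",f(308,57)),("L",f(699,69))):
    X=ray(c,p,.25);print(n,X,"along",(X-m)@u*1000)
w=cv2.imread("pics/wrist5.png")[0:110,255:345]
cv2.imwrite("pics/w5c.png",cv2.resize(w,None,fx=5,fy=5,interpolation=cv2.INTER_CUBIC))
# differences scene3 vs scene5 in left/middle door and bottle areas
a=cv2.imread("pics/scene3.png").astype(int);b=cv2.imread("pics/scene5.png").astype(int)
D=(abs(a-b).max(2)>40)
for n,(x0,x1,y0,y1) in dict(bottle=(225,268,208,285),middoor=(295,380,188,232),leftdoor=(392,465,190,235),leftgrip=(445,475,145,180)).items():
    print(n,D[y0:y1,x0:x1].mean())
```

```text
width 0.5170429463191303 mid [0.49279137 0.01872218 0.19      ]
R [ 0.54187952 -0.0455766   0.25      ] along -70.2424969581989
L [0.50661028 0.22762469 0.25      ] along 205.22295401866486
bottle 0.24041075203865903
middoor 0.0
leftdoor 0.0
leftgrip 0.0
```

View pics/w5c.png

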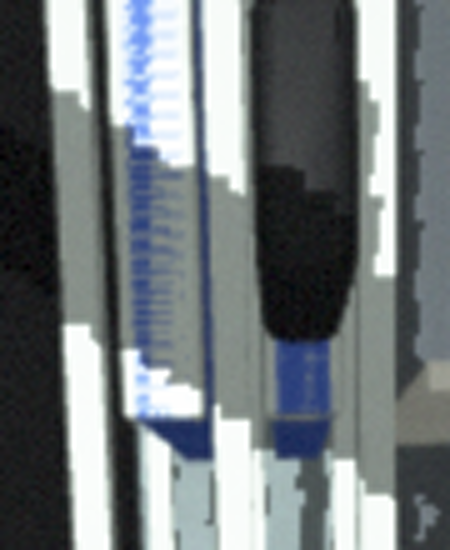

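```bash
python3 -c "
from station import *
s=state();print(s['time'],s['contact_force']);job_done()"
```

```text
11.75 [-1.10873673 -0.6008072  -0.05749796]
the job is handed in; nothing more can be done
```

I slid the right (-y) end door, the one in front of the off-white bottle, behind the middle door until it hit its stop. Then I let go, lifted clear and handed the job in at 11.75 s.

**Door position:** the right grip now measures 70.2 mm from the cabinet's middle, and fully open should be 70 mm. The cabinet itself measured 517 mm wide against the given 514 mm. I felt the stop as a push-back of about 13 N. The last extra push tilted the tool by about 2° without moving the grip.

**Other doors:** the checked areas of the left door, its grip and the middle door did not change between the pictures taken just before and after the slide. The middle door's area was mostly plain blue, so that check is weak there. In the last wrist picture, though, its free edge lines up with the opened door's edge, as it should if the middle door is still centred.

**Bottle:** it stands upright, by eye where it was. The pixel comparison there changed by 24%. I put that down to the door no longer being behind it, but I did not measure its position again.

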